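# Fit the spice rack's turning handle and bring the pepper shaker to the front

## Robot

A 7-joint arm with a two-finger parallel gripper is mounted at the origin on a cart in front of the work surface, level with it; the furniture and walls round the work are solid. World frame = base frame: x ahead of the robot, y to its left, z up, the work surface at z = 0. Lengths are in m, angles in rad, forces in N, time in s.
With the tool pointing down it reaches from about 0.425 to 0.925 m from the base axis. Payload 6.8 kg.
Tool frame: the origin (TCP) lies on the centre line of the jaws, within the pads' length; the fingertips stand 25 mm ahead of it and the grasp point (between the pads) lies 6 mm ahead of it; z points along the fingers, y is the line along which they close (so a half turn about z gives the same grasp; the last joint's range is limited). The gripper opens to 85 mm and grips with 20 to 120 N. Pads are 22 mm wide; open, the fingers measure 114 mm over their backs; the gripper's body (76 mm by 85 mm) begins 54 mm behind the grasp point. The pads swing forward as they close: fully open they stand 13 mm farther back than shut.
Start: joints at [-1.286, 0.477, 0.022, 1.555, -0.011, 1.109, -0.083], TCP at [0.258, 0.624, 0.256] pointing down, gripper open.
Joint ranges: [-2.96, 2.96], [-0.34, 2.1], [-1.41, 1.46], [0.24, 2.44], [-1.37, 4.51], [0.17, 1.92], [-2.96, 2.96]. Speed limits (rad/s): [2.39, 2.39, 3.14, 3.14, 3.14, 3.14, 3.14].

## Interface

Orientations are given as a rotation vector (axis times angle).
In Python, from bench import telemetry, grab_frame, job gives the robot as it stands.
- The arm moves only by the tool apply_moves, never from a script. Its argument "rows" is a list of rows, each a list of 2 entries, a list of its own where there are three numbers: the shift along the tool's x, y, z each as a share of 250 mm, from -1 to 1, then the turn, a rotation vector about the tool's x, y, z each as a share of pi rad, from -1 to 1. A call has 1 to 10 rows; each row is the pose to reach, as a shift and turn from the pose commanded when the call began, along the tool's axes at that moment, turning the shorter way round; what a row does not reach only later rows make up. A row lasts 1/8 s, in which the tool goes at most 62.5 mm and 10.7 degrees, less where a joint would pass 70% of its speed; a pose out of reach is approached as far as the arm can. A call with a number of a shift or a turn outside -1 to 1 is refused whole. A call with a gripper value outside its range is refused whole. "jaw" is the gripper's target within -1 to 1 (fully open at 1, half-way at 0, shut at -1), set as the call begins (left out, the last holds). The fingers move at their own pace and stop on an object; "newtons" is the grip in N (left out, the last holds). Time passes only in rows, so rows that repeat a pose let the fingers close. It gives the time, the measured TCP pose, the force, the opening and the grip force at its end, in the units of the state.
- telemetry.get_obs(): the state, without advancing time (a new reading comes with each control period).
- grab_frame(name): name is "scene" or "top" or "wrist"; returns a dict with "frame" (384x512x3 uint8, red, green, blue), "vertical_fov" (degrees; the focal length in pixels is half the picture's height over the tangent of half this angle, whatever the lens; pixels are square), "cx", "cy" (the principal point, pixels), "k1" (the pictures are not rectified: a ray, as slopes to the right and down, at radius r is drawn at 1 + k1 r^2 times it, then the intrinsics apply), "origin" and "attitude" of the camera in the world. Camera axes: x right, y up, looking along -z (the intrinsics and any distortion apply to the point x, -y, -z); pixel columns grow to the right and rows downward; lengths in m; the calibration is good to about 2 mm. A picture is of the moment at which its call begins. There is no depth.
- job.hand_in(): hands the job in; it is judged then, once.
The state is a dict: "clock": time; "joints": joint angles; "qvel": joint speeds; "tau": joint torques, N m; "tcp_pos": TCP position; "orientation": TCP orientation; "contact_force": force on the tool from outside, world axes, zero at the start; "moment": the same for the moment, N m; "grip_width": finger opening in m; "gripper_force": force on a finger pad.
Only numpy, scipy, OpenCV 4.12 (cv2) and the standard library are available. Lean on these libraries where they do the work, as an engineer would, in place of code of your own. Each camera call takes 0.05 s, during which the arm holds its last target. There are 200 camera calls.

## Task

The turning handle of the revolving spice rack has been washed and stands beside it: plug it upright into the square socket on top of the rack's column, fully down onto its collar, before you turn anything. Then turn the rack by this handle, never touching the turntable or the jars with the gripper or arm, until the pepper shaker (the one with the domed cap) faces front, straight towards the edge of the worktop where the robot stands. Finish still gripping the seated handle, holding the rack still, so that the shaker can be taken out; all jars stay upright in their cups and the other things on the worktop stay where they are.

Things in the scene. Friction and masses are not known exactly. Their poses are not given: they have to be found in the camera images.
- rack_foot: fixed round wooden foot of the revolving spice rack, dia. 180, 16 high; origin on the turning axis at worktop height. Its -x axis is the world's -x: the front, towards the robot
- turntable: wooden turntable, dia. 218, 14 thick; turns endlessly either way about the vertical through its origin (centre of underside, 20 above the worktop), needs about 0.06 N m, stays where left. On it six steel cups (inside dia. 50, 34 high), 75 from the axis, 60 deg apart, five with a jar; the pepper shaker's is on its own -x axis. Central column with a square steel socket (33 outside) on top
- socket_mouth (a point): centre of the mouth of the square socket, on the turning axis, 137 above the worktop. The hole is 22.4 square, 46 deep, its sides parallel to the turntable's x and y axes: the handle fits in any of four quarter turns. The spice jars round it reach 140 above the worktop
- handle: loose handle, 120 long, about 90 g, standing on its foot; origin at the centre of the foot's underside, z up. From below: square steel tenon 20 x 20 x 42 (lowest 5 tapers to 16.5; sides along the handle's x and y), steel collar dia. 34 x 6, slim neck 30 long, flat wooden grip 44 wide (x) x 16 thick (y) x 42 high. In the socket it has about 7 deg of play before it drives the turntable
- handle_collar (a point): underside of the handle's collar, on its axis, 42 above the foot; lies on the socket mouth when the handle is fully down
- handle_grip (a point): middle of the flat wooden grip, 99 above the foot; grip it across its 16 mm thickness (the handle's y axis). 194 above the worktop when the handle is seated, so the fingers pass above the jars
- pepper_shaker: pepper shaker, the only container on the rack with a domed, pierced grey cap and smaller than the rest: dia. 44, height 90, standing loose in a cup of the turntable; origin at the centre of its underside. It faces front when it lies straight on the -x side of the turning axis
- spice_jar_a: tall round spice jar with a ribbed screw cap, dia. 46, height 106, standing loose in one of the turntable's steel cups; origin at the centre of its underside. Leave it in its cup, untouched; fast or jerky turning could tip it
- spice_jar_b: tall round spice jar with a ribbed screw cap, dia. 46, height 106, standing loose in one of the turntable's steel cups; origin at the centre of its underside. Leave it in its cup, untouched; fast or jerky turning could tip it
- spice_jar_c: tall round spice jar with a ribbed screw cap, dia. 46, height 106, standing loose in one of the turntable's steel cups; origin at the centre of its underside. Leave it in its cup, untouched; fast or jerky turning could tip it
- spice_jar_d: tall round spice jar with a ribbed screw cap, dia. 46, height 106, standing loose in one of the turntable's steel cups; origin at the centre of its underside. Leave it in its cup, untouched; fast or jerky turning could tip it
- tea_tin: bystander: printed round tin, dia. 58, height 72, behind the rack, on the right; origin at the centre of its underside
- glass_jar: bystander: glass sugar jar with lid behind the rack, dia. 62, height 77; origin at the centre of its underside
- salt_shaker: bystander: salt shaker like the pepper shaker but standing on the worktop left of the rack, dia. 44, height 90; origin at the centre of its underside
- espresso_cup: bystander: small ceramic cup with handle, 60 x 90 x 52 high, left of the rack near the edge; origin at the centre of its underside

How it is judged:
By the outcome, as a careful person would: the job done as asked, in the order asked, and still so for the second after the job is handed in, while the arm keeps its last pose, push and grip.
It also fails if it takes over 51 s, if anything falls off the work surface, if the arm or the gripper's body presses on something with over 40 N, if the wrist force passes 120 N, or if a joint passes its speed limit or range.

## Working session

There is one attempt and no reset: what is moved stays moved. The work goes in short steps, Python scripts to look and compute and a tool call to move; the robot and the scene stay as the last step left them, time stands still between calls to the robot, and variables do not carry over. Pictures are saved under pics/ and viewed, at most 10 in all, crops included, and the job is handed in when it is done.

Besides the shell and the picture viewer there is one more tool, called after "Emit:" by a JSON object that holds its "fn" and its "kwargs". apply_moves: Moves the arm, as the interface text tells. Its arguments: {"type":"object","properties":{"rows":{"type":"array"},"jaw":{"type":"number"},"newtons":{"type":"number"}},"required":["rows"]}

```bash
ls; mkdir -p pics; cat > h.py <<'E'
import numpy as np, cv2
from scipy.spatial.transform import Rotation as R
from bench import telemetry, grab_frame, job
def grab(n,fn=None):
    f=grab_frame(n)
    if fn: cv2.imwrite('pics/'+fn,f['frame'][:,:,::-1])
    return f
def att(f):
    a=np.array(f['attitude'],float)
    return a if a.shape==(3,3) else R.from_rotvec(a).as_matrix() if a.size==3 else R.from_quat(a).as_matrix()
def ray(f,u,v):
    F=f['frame'].shape[0]/2/np.tan(np.radians(f['vertical_fov'])/2)
    K=np.array([[F,0,f['cx']],[0,F,f['cy']],[0,0,1]])
    p=cv2.undistortPoints(np.array([[[u,v]]],float),K,np.array([f['k1'],0,0,0.]))[0,0]
    return np.array(f['origin']),att(f)@np.array([p[0],-p[1],-1])
def plane(f,u,v,z):
    o,d=ray(f,u,v); return o+d*(z-o[2])/d[2]
def proj(f,P):
    F=f['frame'].shape[0]/2/np.tan(np.radians(f['vertical_fov'])/2)
    c=att(f).T@(np.array(P)-f['origin']); x,y=c[0]/-c[2],-c[1]/-c[2]; s=1+f['k1']*(x*x+y*y)
    return np.array([f['cx']+F*s*x,f['cy']+F*s*y])
def move_to(pos,Rm=None):
    "shares for moving from the present (measured) pose to pos"
    s=telemetry.get_obs(); R0=R.from_rotvec(s['orientation']).as_matrix()
    t=R0.T@(np.array(pos)-s['tcp_pos'])/.25
    r=np.zeros(3) if Rm is None else R.from_matrix(R0.T@Rm).as_rotvec()/np.pi
    return t.round(4),r.round(4)
E
python3 - <<'E'
from h import *
s=telemetry.get_obs()
for k,v in s.items(): print(k,np.round(v,3))
for n in('scene','top','wrist'):
    f=grab(n,n+'1.png'); print(n,{k:f[k] for k in f if k!='frame'})
a=[cv2.imread(f'pics/{n}1.png') for n in('scene','top')]
E
```

```text
pics
clock 0.0
joints [-1.286  0.478  0.022  1.556 -0.012  1.109 -0.083]
qvel [-0.002 -0.    -0.001 -0.    -0.001  0.    -0.   ]
tau [ 1.0000e-03 -5.9646e+01  1.6080e+00 -2.8119e+01  1.2000e-02  9.0000e-03
  0.0000e+00]
tcp_pos [0.258 0.623 0.255]
orientation [-6.130e-01 -3.081e+00  3.000e-03]
contact_force [0.267 0.143 0.36 ]
moment [-0.032 -0.052  0.002]
gripper_force 0.0
grip_width 0.085
scene {'vertical_fov': 48.42623491628769, 'cx': 259.39968043201065, 'cy': 192.5232187392016, 'k1': -0.07736965725835743, 'origin': array([-0.03447778, -0.445207  ,  1.01139859]), 'attitude': array([ 0.65267159, -0.32590429, -0.85655801])}
top {'vertical_fov': 43.10947716061807, 'cx': 262.16107063868543, 'cy': 196.68304346128306, 'k1': 0.01741447736683352, 'origin': array([0.29421308, 0.01093839, 1.61133209]), 'attitude': array([ 0.14274085, -0.12395912, -1.59289023])}
wrist {'vertical_fov': 66.18957596390645, 'cx': 249.44263184944393, 'cy': 190.15099331809753, 'k1': -0.015173480677846038, 'origin': array([0.18163718, 0.65531116, 0.37261235]), 'attitude': array([-0.28677636, -0.18837307,  1.16780345])}
```

View pics/scene1.png

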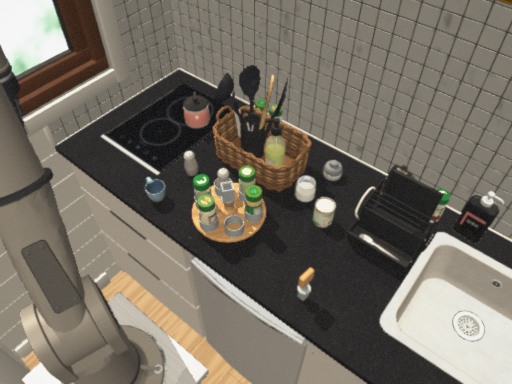

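View pics/top1.png

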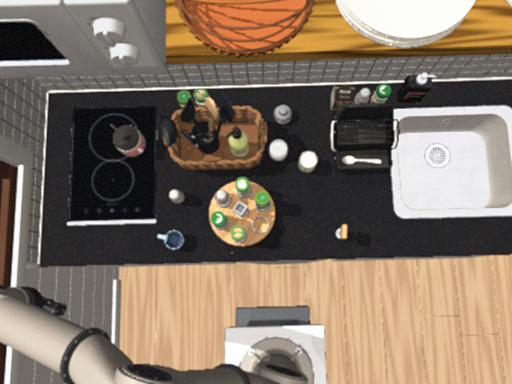

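The scene view shows the rack at about (230,205), the handle standing at (305,283). In the top view the rack is at (241,213), the handle at (342,232) and the pepper shaker's grey dome at (222,198). I'll enlarge both.

```bash
python3 - <<'E'
from h import *
f=grab('top'); g=grab('scene')
im=f['frame'][:,:,::-1]; sc=g['frame'][:,:,::-1]
rz=lambda a,w,h:cv2.resize(a,(w,h),interpolation=cv2.INTER_CUBIC)
a=rz(im[173:253,200:280],400,400); b=rz(im[212:252,322:362],400,400)
c=rz(sc[260:310,285:325],160,200);
d=np.zeros((200,800,3),np.uint8); d[:,:160]=c; d[:,170:490]=rz(sc[160:240,180:280],320,200)
cv2.imwrite('pics/crop1.png',np.vstack([np.hstack([a,b]),d]))
for n,(u,v,z) in dict(tt=(241,213,.034),sock=(240,209.5,.137),handle=(343,232,.12),pep=(222,198,.12)).items(): print(n,plane(f,u,v,z).round(3))
hsv=cv2.cvtColor(np.ascontiguousarray(im),cv2.COLOR_BGR2HSV)
m=cv2.inRange(hsv,(8,90,90),(25,255,255)); 
for k,(x0,y0,x1,y1) in dict(tt=(200,170,285,255),h=(325,215,360,250)).items():
    mm=np.zeros_like(m); mm[y0:y1,x0:x1]=m[y0:y1,x0:x1]
    p=cv2.findNonZero(mm); print(k,len(p),cv2.minEnclosingCircle(p),cv2.minAreaRect(p))
E
```

```text
tt [0.512 0.097 0.034]
sock [0.508 0.094 0.137]
handle [ 0.433 -0.219  0.12 ]
pep [0.549 0.151 0.12 ]
tt 1945 ((241.28260803222656, 213.05435180664062), 33.78001403808594) ((241.5, 213.5), (65.0, 67.0), 90.0)
h 103 ((343.5, 230.6999969482422), 7.716319561004639) ((344.0, 230.5), (15.0, 6.0), 90.0)
```

View pics/crop1.png

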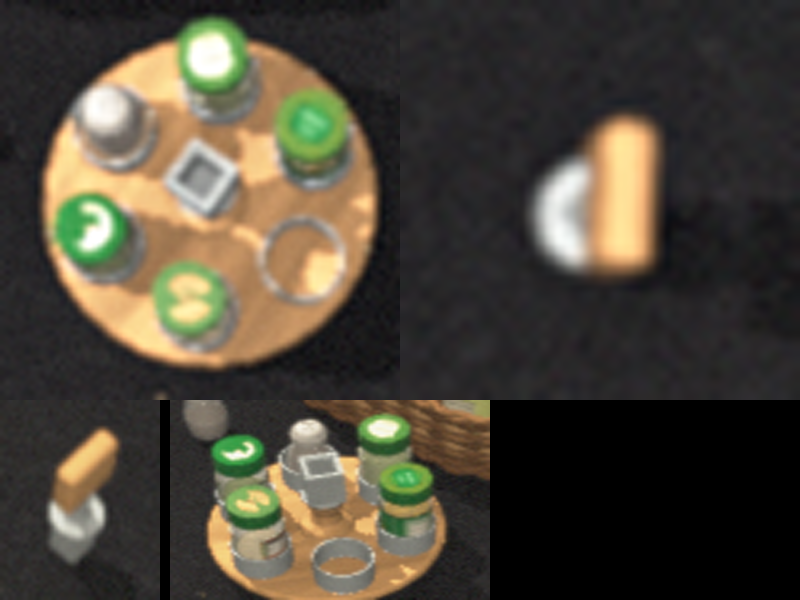

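```bash
cat >> h.py <<'E'
def down(psi):
    a=np.radians(psi); y=np.array([np.cos(a),np.sin(a),0]); z=np.array([0,0,-1.]); return np.stack([np.cross(y,z),y,z],1)
def plan(*w):
    for p,a in w:
        t,r=move_to(p,down(a)); print(p,a,[t.tolist(),r.tolist()])
def psi():
    m=R.from_rotvec(telemetry.get_obs()['orientation']).as_matrix(); return np.degrees(np.arctan2(m[1,1],m[0,1]))
E
python3 - <<'E'
from h import *
f=grab('top')
tt=plane(f,241.28,213.05,.034); so=plane(f,240.6,208.6,.137); e=plane(f,260.4,224.8,.068)
pe=plane(f,200+117/5,173+132/5,.075)
print(tt,so,e,pe); c=(tt+so)/2
for q in(e-c,pe-c): print(np.hypot(*q[:2]),np.degrees(np.arctan2(q[1],q[0])))
for n,u,v in(('grip top',322+(625)/10-40,212+193/10),): print(plane(f,u,v,.12))
print(psi())
plan(((.40,.45,.30),30),((.45,.42,.30),0))
E
```

```text
[0.51144332 0.09611341 0.034     ] [0.51107615 0.09239201 0.137     ] [0.46731119 0.03393974 0.068     ] [0.55149979 0.15046896 0.075     ]
0.07462659766873143 -126.07987912439665
0.06913413791636208 54.404594250313444
[ 0.43463232 -0.22418113  0.12      ]
67.49406646291965
(0.4, 0.45, 0.3) 30 [[-0.7891, -0.4241, -0.1758], [-0.0002, 0.0001, 0.2083]]
(0.45, 0.42, 0.3) 0 [[-1.0198, -0.4584, -0.1758], [-0.0002, 0.0001, 0.375]]
```

Emit:
{"fn": "apply_moves", "kwargs": {"rows": [[[-0.4,-0.2,-0.1],[0,0,0.1]],[[-0.79,-0.424,-0.176],[0,0,0.208]],[[-0.98,-0.45,-0.176],[0,0,0.3]],[[-0.98,-0.45,-0.176],[0,0,0.35]],[[-0.98,-0.45,-0.176],[0,0,0.375]]], "jaw": 1}}

```text
clock: 0.92
tcp_pos: [0.4454, 0.4218, 0.3013]
orientation: [1.953, 2.458, 0.002]
contact_force: [-0.0, 0.3, -0.5]
grip_width: 0.0859
gripper_force: 0.0
```

```bash
python3 - <<'E'
from h import *
s=telemetry.get_obs();print(s['clock'],s['tcp_pos'],psi(),s['joints'].round(2) if hasattr(s['joints'],'round') else s['joints'])
plan(((.50,.23,.3),-25),((.51,.17,.3),-40))
E
```

```text
0.925 [0.44541622 0.42175898 0.30132931] 13.055020671437227 [-1.09  0.34  0.29  1.67 -0.11  1.14 -0.54]
(0.5, 0.23, 0.3) -25 [[-0.7965, 0.0394, 0.006], [0.0007, 0.0, 0.2114]]
(0.51, 0.17, 0.3) -40 [[-1.0394, 0.0242, 0.0061], [0.0007, -0.0001, 0.2947]]
```

Emit:
{"fn": "apply_moves", "kwargs": {"rows": [[[-0.25,0.01,0],[0,0,0.06]],[[-0.5,0.02,0],[0,0,0.12]],[[-0.75,0.03,0],[0,0,0.18]],[[-1,0.03,0],[0,0,0.24]],[[-1,0.03,0],[0,0,0.295]]]}}

```text
clock: 1.55
tcp_pos: [0.5099, 0.1785, 0.3009]
orientation: [2.849, 1.322, 0.001]
contact_force: [0.1, 0.6, -0.3]
grip_width: 0.0852
gripper_force: 0.0
```

```bash
python3 - <<'E'
from h import *
s=telemetry.get_obs();print(s['clock'],s['tcp_pos'],psi(),s['joints'])
plan(((.52,-.0,.3),-70),((.5,-.04,.3),-80),((.5,-.07,.3),-90))
E
```

```text
1.55 [0.50985623 0.17845257 0.30094748] -40.22370921233683 [-0.92195238  0.22705578  0.55920738  1.85527378 -0.13346666  1.09582942
 -1.01517052]
(0.52, -0.0, 0.3) -70 [[-0.5188, 0.4919, 0.0044], [0.0004, -0.0001, 0.1654]]
(0.5, -0.04, 0.3) -80 [[-0.6926, 0.5342, 0.0044], [0.0004, -0.0002, 0.221]]
(0.5, -0.07, 0.3) -90 [[-0.7843, 0.6117, 0.0045], [0.0004, -0.0002, 0.2765]]
```

Emit:
{"fn": "apply_moves", "kwargs": {"rows": [[[-0.17,0.16,0],[0,0,0.055]],[[-0.35,0.33,0],[0,0,0.11]],[[-0.52,0.49,0],[0,0,0.165]],[[-0.69,0.54,0],[0,0,0.22]],[[-0.78,0.61,0],[0,0,0.276]]]}}

```text
clock: 2.17
tcp_pos: [0.5016, -0.0651, 0.3004]
orientation: [-3.141, -0.014, 0.0]
contact_force: [-0.0, 0.6, 0.5]
grip_width: 0.0852
gripper_force: 0.0
```

```bash
python3 - <<'E'
from h import *
s=telemetry.get_obs();print(s['clock'],s['tcp_pos'],psi(),s['joints'])
f=grab('wrist','w2.png'); print(proj(f,[.434,-.222,.12]))
plan(((.434,-.222,.25),-90))
E
```

```text
2.175 [ 0.50162269 -0.06505703  0.30042297] -89.48619339206351 [-0.71291376  0.18335496  0.83125167  1.93943918 -0.15413577  1.0829649
 -1.37919369]
[389.12137802 232.28603366]
(0.434, -0.222, 0.25) -90 [[-0.27, 0.6144, 0.2033], [0.0002, -0.0003, -0.0005]]
```

View pics/w2.png

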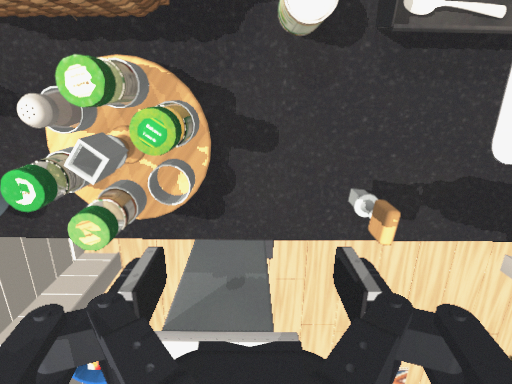

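The wrist view shows the rack at left with the socket mouth at about (88,160) and the handle at (380,215), with its grip top around (384,220). I'll enlarge both for corner readings.

```bash
python3 - <<'E'
from h import *
im=cv2.imread('pics/w2.png'); rz=lambda a:cv2.resize(a,(400,400),interpolation=cv2.INTER_CUBIC)
cv2.imwrite('pics/crop2.png',np.hstack([rz(im[120:200,55:135]),rz(im[175:255,340:420])]))
E
```

```text
(no output)
```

View pics/crop2.png

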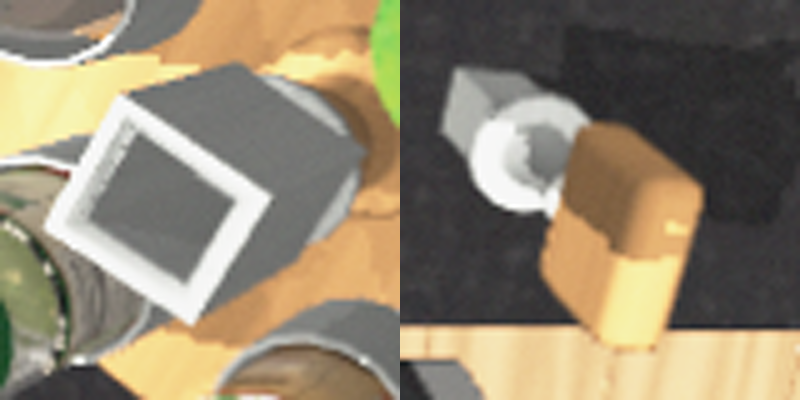

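```bash
python3 - <<'E'
from h import *
import pickle
f=grab('wrist')
P=np.array([plane(f,55+u/5-.4+.0,120+v/5-.4,.137) for u,v in((122,97),(272,197),(193,325),(46,228))])[:,:2]
print(P.round(4),P.mean(0))
for i in range(4):
    d=P[(i+1)%4]-P[i]; print(np.linalg.norm(d).round(4),np.degrees(np.arctan2(d[1],d[0])).round(1))
q=lambda u,v,z: plane(f,340+(u-400)/5-.4,175+v/5-.4,z)[:2].round(4)
print('collar',q(530,153,.048)); a,b=q(702,195,.118),q(658,345,.118); print(a,b,np.linalg.norm(a-b),np.degrees(np.arctan2(*(b-a)[::-1])))
a,b=q(635,205,.118),q(603,343,.118); print(a,b,np.linalg.norm(a-b),np.degrees(np.arctan2(*(b-a)[::-1])))
plan(((.436,-.221,.2),-90))
E
```

```text
[[0.5401 0.0945]
 [0.5206 0.0686]
 [0.4945 0.0885]
 [0.5145 0.1143]] [0.51742833 0.09147805]
0.0324 -127.0
0.0328 142.6
0.0326 52.1
0.0323 -37.7
collar [ 0.4369 -0.2252]
[ 0.4542 -0.235 ] [ 0.4169 -0.2309] 0.03752465855940597 173.72725469675984
[ 0.4519 -0.2204] [ 0.4175 -0.2181] 0.03447680379617581 176.17487060680511
(0.436, -0.221, 0.2) -90 [[-0.2706, 0.6166, 0.4028], [0.0001, -0.0002, 0.0028]]
```

The socket is centred near (0.517, 0.0915) with its sides at 52.5°. The handle axis is near (0.4355, −0.226), its thickness axis at about −95°.

```bash
python3 - <<'E'
from h import *
plan(((.4355,-.226,.22),-95),((.4355,-.226,.106),-95))
E
```

```text
(0.4355, -0.226, 0.22) -95 [[-0.2727, 0.6366, 0.3228], [0.0001, -0.0002, 0.0306]]
(0.4355, -0.226, 0.106) -95 [[-0.273, 0.6364, 0.7788], [0.0001, -0.0002, 0.0306]]
```

Emit:
{"fn": "apply_moves", "kwargs": {"rows": [[[-0.09,0.21,0.1],[0,0,0.03]],[[-0.18,0.42,0.2],[0,0,0.03]],[[-0.273,0.636,0.3],[0,0,0.03]],[[-0.273,0.636,0.323],[0,0,0.03]],[[-0.273,0.636,0.323],[0,0,0.03]]]}}

```text
clock: 2.9
tcp_pos: [0.4377, -0.2219, 0.2192]
orientation: [-3.139, 0.118, 0.001]
contact_force: [0.8, 0.3, 0.9]
grip_width: 0.085
gripper_force: 0.0
```

```bash
python3 - <<'E'
from h import *
s=telemetry.get_obs();print(s['clock'],s['tcp_pos'],psi(),s['joints'])
f=grab('wrist','w3.png'); c=proj(f,[.4355,-.226,.12]);print(c)
plan(((.4355,-.226,.106),-95))
E
```

```text
2.9 [ 0.43774868 -0.22186579  0.21918685] -94.30571081991259 [-0.38093856  0.29051107  0.87112922  2.06605537 -0.28235267  0.90611
 -0.99961526]
[255.4520285  202.08032479]
(0.4355, -0.226, 0.106) -95 [[-0.0102, 0.0194, 0.4544], [-0.0002, 0.0, 0.0043]]
```

View pics/w3.png

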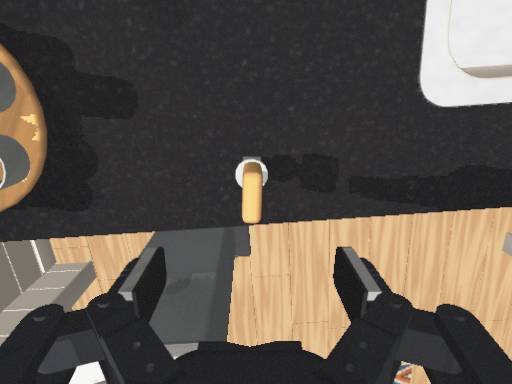

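The grip's top face spans about (243–262, 165–222), aligned with and centred between the jaws. Descending.

Emit:
{"fn": "apply_moves", "kwargs": {"rows": [[[0,0,0.15],[0,0,0]],[[0,0,0.3],[0,0,0]],[[0,0,0.4],[0,0,0]],[[0,0,0.455],[0,0,0]],[[0,0,0.455],[0,0,0]],[[0,0,0.455],[0,0,0]]]}}

```text
clock: 3.7
tcp_pos: [0.4384, -0.2227, 0.1067]
orientation: [3.139, -0.119, 0.003]
contact_force: [-0.6, -0.4, -0.2]
grip_width: 0.0851
gripper_force: 0.0
```

Emit:
{"fn": "apply_moves", "kwargs": {"rows": [[[0,0,0],[0,0,0]],[[0,0,0],[0,0,0]],[[0,0,0],[0,0,0]],[[0,0,0],[0,0,0]],[[0,0,0],[0,0,0]],[[0,0,0],[0,0,0]],[[0,0,0],[0,0,0]],[[0,0,0],[0,0,0]]], "jaw": -1, "newtons": 60}}

```text
clock: 4.7
tcp_pos: [0.4375, -0.223, 0.106]
orientation: [3.139, -0.121, 0.001]
contact_force: [-1.5, -0.1, 6.0]
grip_width: 0.0155
gripper_force: 58.6
```

```bash
python3 - <<'E'
from h import *
s=telemetry.get_obs();print(s['clock'],s['tcp_pos'],psi(),s['grip_width'],s['gripper_force'])
plan(((.436,-.226,.285),-95),((.46,-.12,.3),-80),((.48,-.03,.3),-60))
E
```

```text
4.7 [ 0.43752913 -0.22295255  0.10596476] -94.40883069236786 0.015471519050901793 58.60094368457794
(0.436, -0.226, 0.285) -95 [[-0.0049, 0.0127, -0.7161], [0.0, -0.0001, 0.0033]]
(0.46, -0.12, 0.3) -80 [[0.0582, -0.4174, -0.7762], [0.0, -0.0001, -0.08]]
(0.48, -0.03, 0.3) -60 [[0.1103, -0.7825, -0.7762], [0.0001, -0.0001, -0.1912]]
```

Emit:
{"fn": "apply_moves", "kwargs": {"rows": [[[0,0,-0.15],[0,0,0]],[[0,0,-0.35],[0,0,0]],[[0,0,-0.55],[0,0,0]],[[0,-0.1,-0.7],[0,0,-0.03]],[[0.03,-0.25,-0.776],[0,0,-0.06]],[[0.058,-0.417,-0.776],[0,0,-0.1]],[[0.085,-0.6,-0.776],[0,0,-0.15]],[[0.11,-0.78,-0.776],[0,0,-0.19]],[[0.11,-0.78,-0.776],[0,0,-0.19]]]}}

```text
clock: 5.82
tcp_pos: [0.48, -0.0264, 0.2991]
orientation: [-3.032, -0.819, 0.001]
contact_force: [-0.5, -0.3, -2.1]
grip_width: 0.0156
gripper_force: 58.8
```

```bash
python3 - <<'E'
from h import *
s=telemetry.get_obs();print(s['clock'],s['tcp_pos'],psi(),s['joints'],s['grip_width'])
f=grab('wrist','w4.png')
for z in(.137,): print(proj(f,[.5174,.0915,z]))
plan(((.517,.0915,.3),-37.5))
E
```

```text
5.825 [ 0.47999673 -0.02637206  0.29913118] -59.75375246545337 [-0.75618589  0.11401322  0.75286927  1.98936    -0.08926476  1.07159792
 -1.00656231] 0.015585272229297745
[157.46995028  78.96513551]
(0.517, 0.0915, 0.3) -37.5 [[0.3703, -0.3423, -0.0036], [-0.0002, 0.0004, -0.1251]]
```

View pics/w4.png

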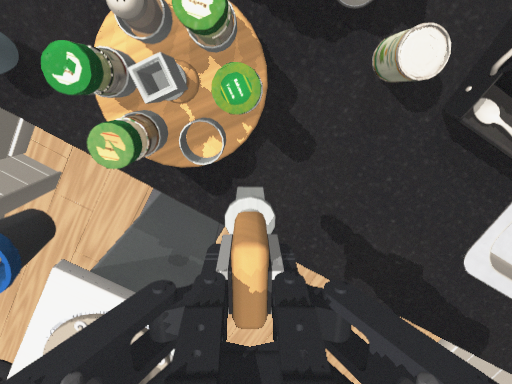

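The handle is held upright, with its collar at about (250,217). The socket mouth is at about (159,78), within 1.5 px of the prediction. Moving to hover above the socket.

Emit:
{"fn": "apply_moves", "kwargs": {"rows": [[[0.09,-0.085,0],[0,0,-0.03]],[[0.18,-0.17,0],[0,0,-0.06]],[[0.28,-0.26,0],[0,0,-0.09]],[[0.34,-0.32,0.02],[0,0,-0.125]],[[0.37,-0.342,0.04],[0,0,-0.125]],[[0.37,-0.342,0.05],[0,0,-0.125]],[[0.37,-0.342,0.05],[0,0,-0.125]]]}}

```text
clock: 6.75
tcp_pos: [0.5173, 0.0881, 0.2871]
orientation: [2.822, 1.38, -0.001]
contact_force: [0.1, 0.4, -0.8]
grip_width: 0.0155
gripper_force: 58.9
```

```bash
python3 - <<'E'
from h import *
s=telemetry.get_obs();print(s['clock'],s['tcp_pos'],psi(),s['joints'])
f=grab('wrist','w5.png'); t=s['tcp_pos']; b=t[2]-.105
print(proj(f,[.5174,.0915,.137]),proj(f,[t[0],t[1],b+.045]),proj(f,[t[0],t[1],b]))
im=cv2.imread('pics/w5.png'); 
cv2.imwrite('pics/crop5.png',cv2.resize(im[120:240,170:330],(800,600),interpolation=cv2.INTER_CUBIC))
E
```

```text
6.75 [0.51726955 0.08806306 0.28707813] -37.90041281727655 [-0.82307251  0.21889302  0.63173835  1.90832743 -0.14690326  1.06103376
 -0.79210924]
[248.56310722 178.98131238] [251.31792981 221.79397821] [250.94413497 198.21272656]
```

View pics/crop5.png

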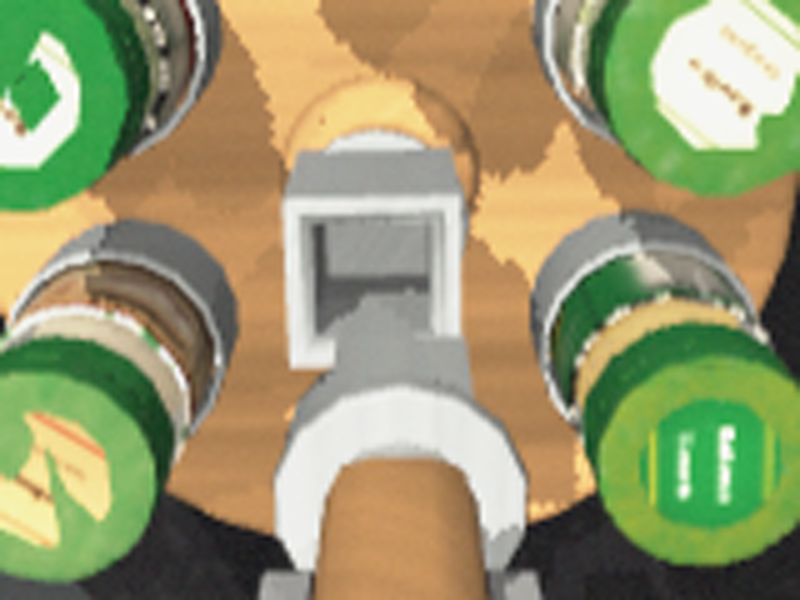

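The picture shows the socket mouth square and aligned with the image, centre at crop (374,281). The held tenon and collar axis is at crop column 401 (collar's far edge at row 388), so a lateral shift of a few mm is needed.

```bash
python3 - <<'E'
from h import *
f=grab('wrist'); s=telemetry.get_obs(); t=np.array(s['tcp_pos']); b=t[2]-.106
px=lambda u,v:(170+(u+.5)/5-.5,120+(v+.5)/5-.5)
M=R.from_rotvec(s['orientation']).as_matrix()
C=[plane(f,*px(*c),.137) for c in((284,196),(464,196),(290,367))]
so=(C[1]+C[2])/2; print('sides',[np.linalg.norm(C[0]-c) for c in C[1:]],[np.degrees(np.arctan2(*(c-C[0])[1::-1])) for c in C[1:]],'socket',so)
far=plane(f,*px(401,388),b+.048); l=plane(f,*px(275,480),b+.048); r=plane(f,*px(527,480),b+.048)
a=np.linspace(0,2*np.pi,73); g=np.c_[np.cos(a)*.017,np.sin(a)*.017,0*a]
o=min(g,key=lambda d:proj(f,[t[0]+d[0],t[1]+d[1],b+.048])[1]); ax=far-o
print('collar dia',np.linalg.norm(l-r),'axis',ax,'tcp',t,'off tool',M.T@(ax-t))
print('lateral via l/r',M.T@((l+r)/2-t))
# tenon sides where 20 wide: top of tenon side face at crop (333..470, 345)
d=M.T@(so-ax); print('shift tool mm',d*1000)
print('collar rel cmd psi',psi())
E
```

```text
sides [np.float64(0.033299564576760504), np.float64(0.03348261733528743)] [np.float64(-37.880343495101314), np.float64(-127.31506958777456)] socket [0.51631124 0.09606959 0.137     ]
collar dia 0.03254109078496951 axis [0.51674456 0.09007019 0.22945775] tcp [0.5174992  0.08848275 0.28745775] off tool [ 0.00078742 -0.0015744   0.05799992]
lateral via l/r [ 0.00513986 -0.00093425  0.0580002 ]
shift tool mm [ 4.46658939 -4.03045178 92.45766728]
collar rel cmd psi -37.8492745917956
```

Emit:
{"fn": "apply_moves", "kwargs": {"rows": [[[0.01,-0.01,0.05],[0,0,0]],[[0.018,-0.017,0.1],[0,0,0]],[[0.018,-0.017,0.13],[0,0,0]],[[0.018,-0.017,0.14],[0,0,0]],[[0.018,-0.017,0.14],[0,0,0]]]}}

```text
clock: 7.48
tcp_pos: [0.517, 0.0957, 0.2522]
orientation: [2.82, 1.384, -0.0]
contact_force: [-0.5, 0.4, -1.0]
grip_width: 0.0158
gripper_force: 58.9
```

```bash
python3 - <<'E'
from h import *
s=telemetry.get_obs();print(s['clock'],s['tcp_pos'],psi(),s['contact_force'])
f=grab('wrist','w6.png')
im=cv2.imread('pics/w6.png'); 
cv2.imwrite('pics/crop6.png',cv2.resize(im[140:230,190:310],(800,600),interpolation=cv2.INTER_CUBIC))
E
```

```text
7.475 [0.51701257 0.09574132 0.25216752] -37.71264534467587 [-0.48889901  0.43621122 -0.95387941]
```

View pics/crop6.png

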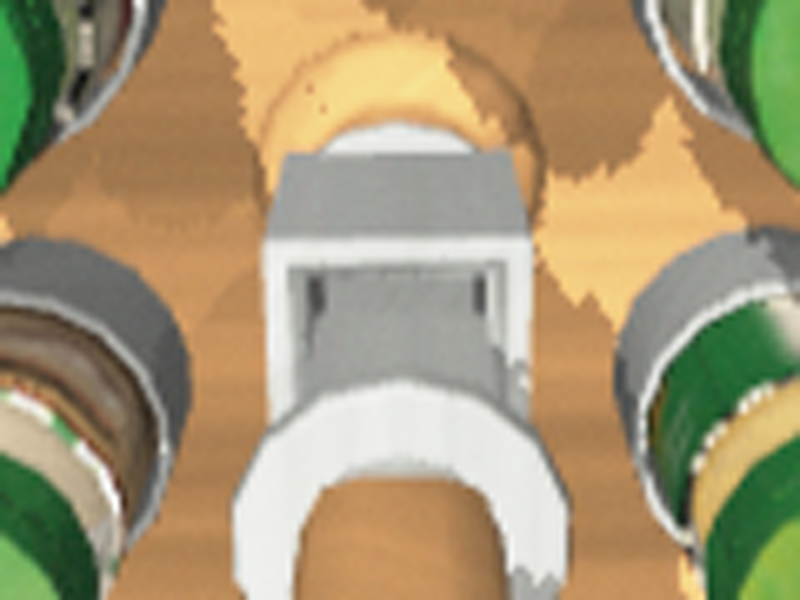

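Laterally the tenon and collar (column 401) and the socket (column 399) line up. Checking the other axis from the far edges (socket row 238, collar row 380).

```bash
python3 - <<'E'
from h import *
f=grab('wrist'); s=telemetry.get_obs(); t=np.array(s['tcp_pos']); b=t[2]-.106
px=lambda u,v:(190+(u+.5)*.15-.5,140+(v+.5)*.15-.5)
M=R.from_rotvec(s['orientation']).as_matrix()
L,Rr=[plane(f,*px(*c),.137) for c in((264,238),(533,238))]; print('side',np.linalg.norm(L-Rr),M.T@(Rr-L))
far=plane(f,*px(401,380),b+.048)
for w in((L+Rr)/2,plane(f,*px(399,265),.137)): print((M.T@(w-t))*1000)
print((M.T@(far-t))*1000)
E
```

```text
side 0.03305579455438444 [-4.59272060e-06  3.30557922e-02  1.16162657e-05]
[ 16.16730568  -1.31928081 115.59024031]
[ 12.70953255  -1.25857534 115.58860965]
[18.37748528 -1.10367617 58.00840237]
```

Emit:
{"fn": "apply_moves", "kwargs": {"rows": [[[-0.0035,-0.0005,0.02],[0,0,0]],[[-0.0035,-0.0005,0.04],[0,0,0]],[[-0.0035,-0.0005,0.06],[0,0,0]],[[-0.0035,-0.0005,0.08],[0,0,0]],[[-0.0035,-0.0005,0.08],[0,0,0]]]}}

```text
clock: 8.2
tcp_pos: [0.516, 0.0952, 0.2318]
orientation: [-2.82, -1.385, 0.002]
contact_force: [0.1, 0.5, -0.6]
grip_width: 0.0152
gripper_force: 58.9
```

Emit:
{"fn": "apply_moves", "kwargs": {"rows": [[[0,0,0.02],[0,0,0]],[[0,0,0.04],[0,0,0]],[[0,0,0.06],[0,0,0]],[[0,0,0.08],[0,0,0]],[[0,0,0.095],[0,0,0]],[[0,0,0.105],[0,0,0]],[[0,0,0.105],[0,0,0]],[[0,0,0.105],[0,0,0]]]}}

```text
clock: 9.2
tcp_pos: [0.5165, 0.0952, 0.2062]
orientation: [-2.82, -1.384, -0.0]
contact_force: [0.2, -0.7, -0.6]
grip_width: 0.0153
gripper_force: 58.9
```

Emit:
{"fn": "apply_moves", "kwargs": {"rows": [[[0,0,0.008],[0,0,0]],[[0,0,0.014],[0,0,0]],[[0,0,0.02],[0,0,0]],[[0,0,0.024],[0,0,0]],[[0,0,0.024],[0,0,0]],[[0,0,0.024],[0,0,0]]]}}

```text
clock: 9.95
tcp_pos: [0.5164, 0.0952, 0.2009]
orientation: [-2.82, -1.384, -0.0]
contact_force: [-3.0, 0.2, 7.9]
grip_width: 0.0156
gripper_force: 60.3
```

Seated: 8 N at collar height. Now turning slowly.

Emit:
{"fn": "apply_moves", "kwargs": {"rows": [[[0,0,0],[0,0,-0.004]],[[0,0,0],[0,0,-0.01]],[[0,0,0],[0,0,-0.018]],[[0,0,0],[0,0,-0.028]],[[0,0,0],[0,0,-0.038]],[[0,0,0],[0,0,-0.05]],[[0,0,0],[0,0,-0.064]],[[0,0,0],[0,0,-0.08]],[[0,0,0],[0,0,-0.096]],[[0,0,0],[0,0,-0.112]]], "newtons": 90}}

```text
clock: 11.2
tcp_pos: [0.5168, 0.0952, 0.201]
orientation: [-2.533, -1.858, -0.002]
contact_force: [-2.1, -0.4, 6.7]
grip_width: 0.015
gripper_force: 87.4
```

Emit:
{"fn": "apply_moves", "kwargs": {"rows": [[[0,0,0],[0,0,-0.016]],[[0,0,0],[0,0,-0.032]],[[0,0,0],[0,0,-0.048]],[[0,0,0],[0,0,-0.064]],[[0,0,0],[0,0,-0.08]],[[0,0,0],[0,0,-0.094]],[[0,0,0],[0,0,-0.106]],[[0,0,0],[0,0,-0.114]],[[0,0,0],[0,0,-0.12]],[[0,0,0],[0,0,-0.122]]]}}

```text
clock: 12.45
tcp_pos: [0.517, 0.0952, 0.201]
orientation: [2.134, 2.305, 0.002]
contact_force: [-1.0, -0.2, 6.1]
grip_width: 0.015
gripper_force: 87.4
```

```bash
python3 - <<'E'
from h import *
s=telemetry.get_obs();print(s['clock'],s['tcp_pos'],psi(),s['contact_force'],s['moment'],s['joints'])
f=grab('top','t7.png')
im=cv2.imread('pics/t7.png'); a=cv2.resize(im[163:263,190:290],(600,600),interpolation=cv2.INTER_CUBIC); cv2.imwrite('pics/crop7.png',a)
E
```

```text
12.45 [0.51700454 0.09519001 0.20097112] 4.415703498640097 [-1.01134646 -0.22900687  6.09755613] [-0.20111596  0.34147546 -0.07698421] [-0.65125733  0.31135876  0.42575831  1.99084969 -0.16650736  0.87106579
 -0.05902998]
```

Emit:
{"fn": "apply_moves", "kwargs": {"rows": [[[0,0,0],[0,0,-0.004]],[[0,0,0],[0,0,-0.012]],[[0,0,0],[0,0,-0.024]],[[0,0,0],[0,0,-0.04]],[[0,0,0],[0,0,-0.056]],[[0,0,0],[0,0,-0.074]],[[0,0,0],[0,0,-0.092]],[[0,0,0],[0,0,-0.11]],[[0,0,0],[0,0,-0.128]],[[0,0,0],[0,0,-0.146]]]}}

```text
clock: 13.75
tcp_pos: [0.5172, 0.0953, 0.201]
orientation: [1.552, 2.73, 0.002]
contact_force: [-0.6, -0.5, 5.8]
grip_width: 0.015
gripper_force: 87.4
```

Emit:
{"fn": "apply_moves", "kwargs": {"rows": [[[0,0,0],[0,0,-0.018]],[[0,0,0],[0,0,-0.036]],[[0,0,0],[0,0,-0.054]],[[0,0,0],[0,0,-0.072]],[[0,0,0],[0,0,-0.09]],[[0,0,0],[0,0,-0.108]],[[0,0,0],[0,0,-0.126]],[[0,0,0],[0,0,-0.144]],[[0,0,0],[0,0,-0.162]],[[0,0,0],[0,0,-0.18]]]}}

```text
clock: 15.0
tcp_pos: [0.5173, 0.0955, 0.201]
orientation: [0.728, 3.054, 0.002]
contact_force: [-0.3, -0.2, 4.7]
grip_width: 0.015
gripper_force: 87.4
```

Emit:
{"fn": "apply_moves", "kwargs": {"rows": [[[0,0,0],[0,0,-0.018]],[[0,0,0],[0,0,-0.036]],[[0,0,0],[0,0,-0.054]],[[0,0,0],[0,0,-0.072]],[[0,0,0],[0,0,-0.09]],[[0,0,0],[0,0,-0.105]],[[0,0,0],[0,0,-0.117]],[[0,0,0],[0,0,-0.125]],[[0,0,0],[0,0,-0.13]],[[0,0,0],[0,0,-0.13]]]}}

```text
clock: 16.25
tcp_pos: [0.5174, 0.0956, 0.201]
orientation: [0.095, 3.138, 0.002]
contact_force: [0.1, 0.7, 5.1]
grip_width: 0.0151
gripper_force: 87.5
```

```bash
python3 - <<'E'
from h import *
s=telemetry.get_obs();print(s['clock'],s['tcp_pos'],psi(),s['contact_force'],s['moment'])
f=grab('wrist','w8.png'); c=np.array([.517,.0955])
print(proj(f,[.442,.0955,.124]),proj(f,[.442,.0955,.068]))
im=cv2.imread('pics/w8.png')
g=grab('top','t8.png'); im2=cv2.imread('pics/t8.png')
print(proj(g,[.442,.0955,.12]),proj(g,[.5163,.0955,.034]))
cv2.imwrite('pics/crop8.png',np.hstack([cv2.resize(im,(512,384)),cv2.resize(im2[165:265,205:280],(288,384),interpolation=cv2.INTER_CUBIC)]))
E
```

```text
16.25 [0.51737022 0.0956465  0.2010063 ] 86.51915304374393 [0.14275364 0.67985624 5.13239   ] [ 0.14588477 -0.01695694  0.00566105]
[241.09914922 104.07227578] [242.94395054 101.14748286]
[240.30362133 231.63977081] [241.44066114 211.57618404]
```

View pics/crop8.png

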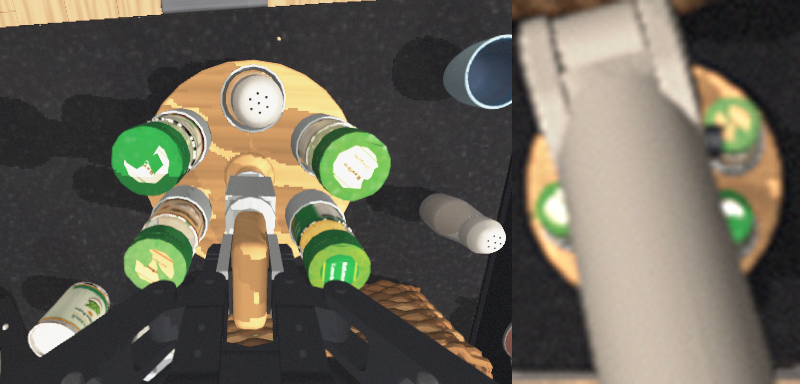

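The wrist view shows the pepper dome at (258,101), while the dead-front point is at (241,104). A few degrees remain, and all jars are upright. I'll measure the exact angle from the dome, its cup and the caps.

```bash
cat > ang.py <<'E'
from h import *
f=grab('wrist'); im=cv2.cvtColor(np.ascontiguousarray(f['frame']),cv2.COLOR_RGB2HSV)
m=cv2.morphologyEx(cv2.inRange(im,(40,90,40),(85,255,255)),cv2.MORPH_OPEN,np.ones((5,5)))
n,l,st,ce=cv2.connectedComponentsWithStats(m); 
for i in range(1,n):
    if st[i,4]>600:
        p=cv2.findNonZero((l==i).astype(np.uint8)); (u,v),r=cv2.minEnclosingCircle(p); q=plane(f,u,v,.137); print('cap',round(u),round(v),round(r),q.round(4))
w=cv2.inRange(im,(0,0,150),(180,50,255)); w[:,:215]=0; w[:,300:]=0; w[:60]=0; w[150:]=0
n,l,st,ce=cv2.connectedComponentsWithStats(w)
for i in range(1,n):
    if st[i,4]>40: print('white',st[i],ce[i],plane(f,*ce[i],.118).round(4))
E
python3 - <<'E'
exec(open('ang.py').read())
wd=cv2.inRange(im,(8,80,90),(25,255,255)); wd[:40]=0; wd[190:]=0
e=[]
for y in range(75,110,3):
    x=np.flatnonzero(wd[y,130:370])+130; e+= [(x[0],y),(x[-1],y)]
P=np.array([plane(f,*q,.034)[:2] for q in e]); A=np.c_[2*P,np.ones(len(P))]; s=np.linalg.lstsq(A,(P**2).sum(1),rcond=None)[0]
print('tt centre',s[:2],np.sqrt(s[2]+s[:2]@s[:2]))
for u,v,z in((252,98,.068),(181,136,.068),(319,141,.068)): print('cup',plane(f,u,v,z).round(4))
E
```

```text
cap 150 158 39 [0.4701 0.0366 0.137 ]
cap 351 162 39 [0.4806 0.1625 0.137 ]
cap 157 258 36 [0.542  0.0296 0.137 ]
cap 332 259 32 [0.5501 0.1526 0.137 ]
white [ 221   64   65   69 2465] [257.36348884 100.14239351] [0.4404 0.1061 0.118 ]
tt centre [0.51414418 0.09638606] 0.10631075757842176
cup [0.44  0.103 0.068]
cup [0.467  0.0414 0.068 ]
cup [0.4782 0.1578 0.068 ]
```

Emit:
{"fn": "apply_moves", "kwargs": {"rows": [[[0,0,0],[0,0,-0.004]],[[0,0,0],[0,0,-0.01]],[[0,0,0],[0,0,-0.017]],[[0,0,0],[0,0,-0.024]],[[0,0,0],[0,0,-0.03]],[[0,0,0],[0,0,-0.034]],[[0,0,0],[0,0,-0.034]],[[0,0,0],[0,0,-0.034]]]}}

```text
clock: 17.4
tcp_pos: [0.5173, 0.0957, 0.201]
orientation: [-0.072, 3.138, 0.002]
contact_force: [-0.7, 0.6, 5.5]
grip_width: 0.015
gripper_force: 87.5
```

```bash
python3 ang.py; python3 -c "
from h import *
s=telemetry.get_obs();print(s['clock'],s['tcp_pos'],psi(),s['contact_force'],s['qvel'])"
```

```text
cap 150 158 40 [0.4767 0.0321 0.137 ]
cap 351 162 39 [0.474  0.1584 0.137 ]
cap 157 258 36 [0.5485 0.0327 0.137 ]
cap 332 259 32 [0.5439 0.156  0.137 ]
white [ 221   64   65   69 2435] [257.45420945 100.06652977] [0.4398 0.098  0.118 ]
17.45 [0.51733618 0.0957239  0.20096804] 92.63314760824669 [-0.50659818  1.86504994  5.19134959] [ 0.00129273  0.00151355  0.00072651 -0.00128371  0.00143874  0.00024698
 -0.00106137]
```

```bash
python3 -c "
from h import *
print(job.hand_in())"
```

```text
the job is handed in; nothing more can be done
None
```

The job is handed in at about 17.5 s on the robot's clock. The handle is down on its collar, the pepper shaker faces front to within about 2° by the wrist camera, and the gripper is still holding the handle.

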